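# Stand a sharpening stone on end and rack it

## Task

The flat sharpening stone lying on the bench has to go back in the wooden drying rack. Tip it up against the steel bench stop, keeping the end that faces the stop down on the bench so that it pivots there, until it stands upright, and let go of it; then take it again another way and set it down gently, on end, in the rack's empty bay, without sticking out of the rack's open side. Leave the other stones and everything else on the bench where they are.

Things in the scene. Friction and masses are not known exactly. Their poses are not given: they have to be found in the camera images.
- stone_mid (a point): Centre of the loose grey sharpening stone, a plain slab 150 x 66 x 18 mm, 0.3 to 0.52 kg. It starts flat on the bench on the robot's side of the stop, its far end 15 to 55 mm short of the stop's face. Axes: x along its length (at the start towards the stop), y along its width, z along its thickness. Pinched across its 66 mm width lightly (5 N), it turns between the pads.
- stone_foot (a point): Middle of the stone's end face that faces the stop at the start (75 mm from stone_mid along the stone's x); it becomes the lower end when the stone is tipped up.
- stone: The same stone; origin at the centre of its underside as it lies at the start (9 mm below stone_mid), same axes.
- stop: Dark steel bench stop fixed to the bench: an upright flat plate 200 mm wide and 70 mm high, 12 mm thick, with a foot and gussets behind it. Origin at the bottom middle of its flat front face, at bench level. Its x points into the plate, square to the face, away from the robot's side; y runs along the face; z up.
- rack: Pale wooden rack fixed to the bench, 222 mm wide (y). On a 10 mm floor, cheeks 65 mm high above the bench leave three bays 34 mm wide, centred at y = -64, 0, +64 mm. A board 175 mm high on the robot's side (inner face x = -40 mm) leaves no room for a finger beside a stone's edge; the far side (x = +45 mm) and top are open. Origin at bench level under the middle bay; x points away from the robot's side.
- pad: Thin fixed cork pad, 80 x 30 x 3 mm, on the floor of the one empty bay, centred in it. Origin at the centre of its underside, 10 mm above the bench (top at 13 mm). x along the bay, y across it: a stone in the bay stands with its 66 mm width along x and its 18 mm thickness along y.
- spare_a_mid (a point): Centre of one of the two other stones like the first (150 x 66 x 18 mm), standing on end in the other bays, tops 160 mm above the bench.
- spare_b_mid (a point): Centre of the other standing stone, likewise.
- tin: Small closed metal tin, 52 mm across, 45 mm high, near the middle of the bench; bystander. Origin under its centre.
- pot: Open steel pot, 150 mm across, 100 mm high; bystander. Origin under its centre.
- bowl: Metal bowl, 140 mm across, 50 mm high; bystander. Origin under its centre.
- jar: Amber glass jar, 60 mm across, 80 mm high; bystander. Origin under its centre.
- hammer: Hammer lying on the bench; bystander. x along its length.
- wrench: Wrench lying on the bench; bystander. x along its length.
- brush: Hand brush lying at the back of the bench; bystander. x along its length.
Not all that is in view belongs to the job. What is shaped like the stone but pink or purple is not meant.

How it is judged:
On the way, in this order (a step that is already met when the one before it is completed fails the run):
1. the stone is tipped half up, its lower end on the bench at the stop (x of stone_foot in the frame of stop between -0.045 and 0.005 m and y of stone_foot in the frame of stop between -0.11 and 0.11 m and height (world z) of stone_foot below 0.03 m and angle between the x axis of stone_mid and the z axis of stop, either way round below 1.2 rad and not (angle between the x axis of stone_mid and the z axis of stop, either way round below 0.35 rad)).
2. the stone stands upright at the stop by itself, let go (x of stone_foot in the frame of stop between -0.045 and 0.005 m and y of stone_foot in the frame of stop between -0.11 and 0.11 m and height (world z) of stone_foot below 0.03 m and angle between the x axis of stone_mid and the z axis of stop, either way round below 0.12 rad and contact force between the fingers and stone below 0.1 N and linear speed of stone below 0.03 m/s), for 0.3 s.
3. the stone is held upright, clear of the bench (height (world z) of stone_mid above 0.095 m and contact force between the fingers and stone above 0.5 N and angle between the x axis of stone_mid and the z axis of stop, either way round below 0.5 rad), for 0.1 s.
At the end, for the whole second after the job is handed in: The stone stands on end, within 0.12 rad of upright, on the cork pad of the empty bay, its centre at most 12 mm from the bay's middle towards the open side (so that it does not stick out) and within 20 mm of it in the other directions, let go and at rest (angle between the x axis of stone_mid and the z axis of stop, either way round below 0.12 rad and x of stone_mid in the frame of pad between -0.02 and 0.012 m and y of stone_mid in the frame of pad between -0.02 and 0.02 m and z of stone_mid in the frame of pad between 0.07 and 0.084 m and contact force between the fingers and stone below 0.1 N and linear speed of stone below 0.03 m/s); the robot touches nothing.
It fails at once if a bystander or another stone is moved by more than 30 mm (distance of any of tin, pot, bowl, hammer, wrench, brush, jar, spare_a_mid, spare_b_mid from where it was at the start of the episode above 0.03 m).
It fails at once if the stone is dropped or rammed down in the empty bay (faster than 0.45 m/s within the last 40 mm above the pad) (z of stone_mid in the frame of pad below 0.118 m and horizontal distance between stone_mid and pad below 0.03 m and linear speed of stone above 0.45 m/s).
It also fails if it takes over 69 s, if anything falls off the work surface, if the arm or the gripper's body presses on something with over 40 N, if the wrist force passes 120 N, or if a joint passes its speed limit or range.

## Robot

A 6-joint arm with a two-finger parallel gripper is mounted at the origin on the work surface. World frame = base frame: x ahead of the robot, y to its left, z up, the work surface at z = 0. Lengths are in m, angles in rad, forces in N, time in s.
With the tool pointing down it reaches from about 0.275 to 0.825 m from the base axis. Payload 4.9 kg.
Tool frame: the origin (TCP) lies midway between the tips of the shut fingers; the grasp point (between the pads) lies 19 mm behind it (grip_point_offset is the distance from the TCP to the grasp point, in m); z points along the fingers, x is the direction in which the jaws open and shut, and the axes are right-handed (so a half turn about z gives the same grasp; the last joint's range is limited). The gripper opens to 85 mm and grips with 20 to 120 N. Pads are 22 mm wide; open, the fingers measure 114 mm over their backs; the gripper's body (76 mm by 85 mm) begins 54 mm behind the grasp point. The pads swing forward as they close: fully open they stand 13 mm farther back than shut.
Start: joints at [1.062, 0.326, -0.193, 1.052, 0, 1.437], TCP at [0.201, 0.512, 0.231] pointing down, gripper open.
Joint ranges: [-2.65, 2.65], [-0.97, 1.79], [-1.3, 1.35], [-1.93, 2.1], [-1.47, 1.37], [-3.14, 3.14]. Speed limits (rad/s): [2.57, 2.57, 3.14, 3.14, 3.14, 3.14].

## Interface

Orientations are given as a rotation vector (axis times angle).
In Python, from cell import * gives the robot as it stands. Calls block until the motion is done:
- movep(position, orientation): joint-space move of the TCP to a pose.
- move_l(position, velocity=0.15, rot=None, until_force=None): straight line of the TCP; rot=None keeps the orientation; velocity is the mean speed in m/s. With until_force (N) it stops when the force on the tool has changed by that much, and returns True; else False.
- set_joints(angles): joint-space move.
- let_go() and grab(newtons=None): open the fingers fully, or close them until they stop; newtons is the grip in N (None keeps the last).
- sleep(seconds).
- ik(position, orientation): joint angles nearest the present ones, or None.
- get_state(): the state.
- grab_frame(name): name is "scene" or "top" or "wrist"; returns a dict with "img" (480x640x3 uint8, red, green, blue), "fx", "fy", "cx", "cy" (pixels), "k1" (the pictures are not rectified: a ray, as slopes to the right and down, at radius r is drawn at 1 + k1 r^2 times it, then the intrinsics apply), "cam_to_world" (4x4, takes a point from camera to world coordinates); the wrist camera has in their place "T_tool_cam" (4x4, takes a point from camera to tool coordinates, whose origin is the TCP and whose axes are the tool frame's). Camera axes: x right, y down, z forward; pixel columns grow to the right and rows downward; lengths in m; the calibration is good to about 2 mm. A picture is of the moment at which its call begins: read the wrist's pose just before it. There is no depth.
A pose or a line that the arm cannot do raises MotionError and nothing moves.
- sign_off(): hands the job in, once; it reports no verdict.
Trained networks look in the newest picture that a camera, given by its name, has taken for a name from the list of things; names that differ only in an ending like _2 or _b are one class to them, and where a whole thing is asked for, a point or a joint stands for the part that bears it (a point fixed in the world has none). Each returns a list of dicts, best first, with "score" (0 to 1); they miss things now and then, are a little off and sometimes report something else, mostly with a low value. They report only what shows in the picture. A call takes as long as a camera call. They do not tell look-alikes from the thing itself.
- spot_in(camera, name): "centre" ([column, row] in pixels, amid what is visible of it).
- silhouettes(camera, name): "mask" (480x640 bool, what is visible of it) and "centre" ([column, row] in pixels, amid what is visible of it).
- tip_of(camera, name): "centre" ([column, row] in pixels: a listed point, or the origin of a listed thing).
The state is a dict: "clock": time; "q": joint angles; "joint_velocities": joint speeds; "tau": joint torques, N m; "position": TCP position; "eef_rot": TCP orientation; "contact_force": force on the tool from outside, world axes, zero at the start; "wrist_torque": the same for the moment, N m; "finger_gap": opening from 0.0 (shut) to 1.0 (fully open).
Only numpy, scipy, OpenCV 4.12 (cv2) and the standard library are available. Lean on these libraries where they do the work, as an engineer would, in place of code of your own. Each camera call takes 0.05 s, during which the arm holds its last target. There are 200 camera calls.

## Working session

There is one attempt and no reset: what is moved stays moved. The work goes in short steps, each a Python script; the robot and the scene stay as the last script left them, time stands still between calls to the robot, and variables do not carry over. Pictures are saved under pics/ and viewed, about 8 in all and at most 12, crops included, and the job is handed in when it is done.

```bash
mkdir -p pics; ls
cat > h.py <<'E'
from cell import *
import numpy as np, cv2
from scipy.spatial.transform import Rotation as R
def save(n,img): cv2.imwrite('pics/'+n,img[:,:,::-1])
def cam(name):
    s=get_state(); f=grab_frame(name)
    if 'cam_to_world' in f: T=np.array(f['cam_to_world'])
    else:
        W=np.eye(4); W[:3,:3]=R.from_rotvec(s['eef_rot']).as_matrix(); W[:3,3]=s['position']; T=W@np.array(f['T_tool_cam'])
    f['T']=T; f['K']=np.array([[f['fx'],0,f['cx']],[0,f['fy'],f['cy']],[0,0,1.]]); f['D']=np.array([f['k1'],0,0,0.])
    return f
def at_z(f,uv,z):
    uv=np.atleast_2d(np.array(uv,float)); p=cv2.undistortPoints(uv[:,None],f['K'],f['D'])[:,0]
    d=np.c_[p,np.ones(len(p))]@f['T'][:3,:3].T; o=f['T'][:3,3]
    return o+d*((z-o[2])/d[:,2])[:,None]
def proj(f,P):
    Ti=np.linalg.inv(f['T']); return cv2.projectPoints(np.atleast_2d(P).astype(float),Ti[:3,:3],Ti[:3,3],f['K'],f['D'])[0][:,0]
E
python3 - <<'E'
from h import *
a=cam('scene');b=cam('top')
save('scene.png',a['img']);save('top.png',b['img'])
for n,f in(('scene',a),('top',b)):
    print(n,f['T'][:3,3].round(3),f['T'][:3,2].round(2))
    for k,z in [('stone_mid',.009),('stone_foot',.009),('stop',0),('rack',0),('pad',.01),('spare_a_mid',.085),('tin',0),('pot',0),('jar',0),('bowl',0),('hammer',0),('wrench',0)]:
        for d in tip_of(n,k)[:3]: print(n,k,round(d['score'],2),np.round(d['centre']),at_z(f,d['centre'],z)[0].round(3))
E
```

```text
pics
scene [ 1.432 -0.254  1.136] [-0.64  0.17 -0.75]
scene stone_mid 0.84 [394. 185.] [0.286 0.279 0.009]
scene stone_mid 0.8 [391. 238.] [0.486 0.195 0.009]
scene stone_mid 0.58 [263. 221.] [ 0.326 -0.125  0.009]
scene stone_foot 0.84 [378. 174.] [0.228 0.247 0.009]
scene stone_foot 0.79 [406. 257.] [0.56  0.209 0.009]
scene stone_foot 0.75 [255. 240.] [ 0.392 -0.161  0.009]
scene stop 0.78 [400. 276.] [0.608 0.176 0.   ]
scene stop 0.26 [237. 292.] [ 0.545 -0.24   0.   ]
scene rack 0.58 [266. 308.] [ 0.615 -0.177  0.   ]
scene pad 0.75 [296. 299.] [ 0.614 -0.102  0.01 ]
scene pad 0.35 [261. 286.] [ 0.553 -0.176  0.01 ]
scene spare_a_mid 0.65 [264. 285.] [ 0.608 -0.175  0.085]
scene spare_a_mid 0.42 [295. 296.] [ 0.66  -0.112  0.085]
scene tin 0.7 [322. 246.] [0.453 0.011 0.   ]
scene pot 0.72 [500. 237.] [0.557 0.492 0.   ]
scene jar 0.7 [122. 273.] [ 0.402 -0.525  0.   ]
scene bowl 0.86 [132. 329.] [ 0.59  -0.508  0.   ]
scene hammer 0.71 [168. 227.] [ 0.266 -0.389  0.   ]
scene hammer 0.37 [124. 273.] [ 0.405 -0.521  0.   ]
scene wrench 0.58 [449. 182.] [0.308 0.448 0.   ]
top [
[... 188 characters left out ...]
3 0.009]
top stone_foot 0.97 [218. 350.] [0.218 0.247 0.009]
top stone_foot 0.96 [252. 226.] [0.566 0.196 0.009]
top stone_foot 0.92 [374. 301.] [ 0.385 -0.161  0.009]
top stop 0.77 [261. 216.] [0.601 0.175 0.   ]
top rack 0.68 [383. 221.] [ 0.615 -0.173  0.   ]
top pad 0.56 [360. 221.] [ 0.608 -0.106  0.01 ]
top spare_a_mid 0.62 [387. 218.] [ 0.604 -0.175  0.085]
top tin 0.84 [315. 271.] [0.455 0.006 0.   ]
top pot 0.63 [147. 222.] [0.553 0.497 0.   ]
top jar 0.58 [509. 309.] [ 0.398 -0.533  0.   ]
top bowl 0.78 [497. 241.] [ 0.586 -0.498  0.   ]
top hammer 0.66 [451. 355.] [ 0.26  -0.379  0.   ]
top wrench 0.74 [153. 311.] [0.307 0.44  0.   ]
top wrench 0.41 [146. 222.] [0.553 0.499 0.   ]
```

Run:
```python
import cv2
a=cv2.imread('pics/scene.png');b=cv2.imread('pics/top.png')
cv2.imwrite('pics/c1.png',cv2.resize(b[180:400,120:420],None,fx=2.6,fy=2.6,interpolation=cv2.INTER_CUBIC))
cv2.imwrite('pics/c2.png',cv2.resize(a[150:370,210:480],None,fx=2.7,fy=2.7,interpolation=cv2.INTER_CUBIC))
```

```text
(no output)
```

View pics/c1.png

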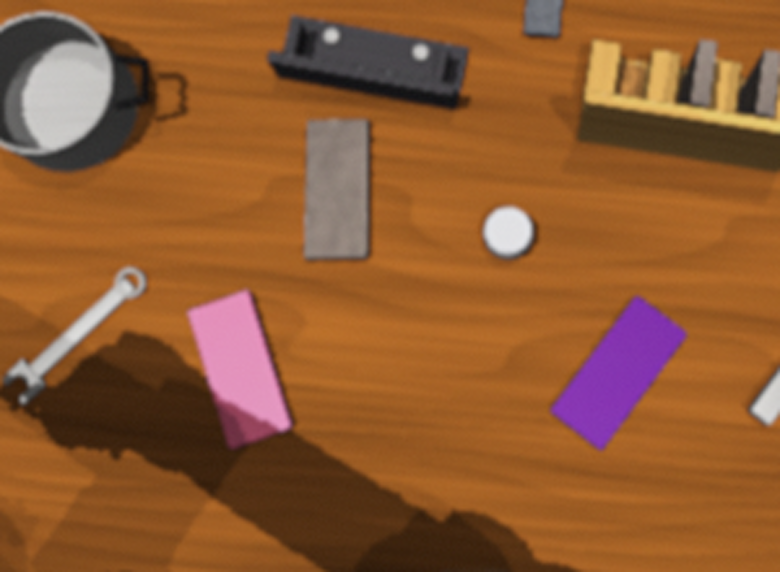

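View pics/c2.png

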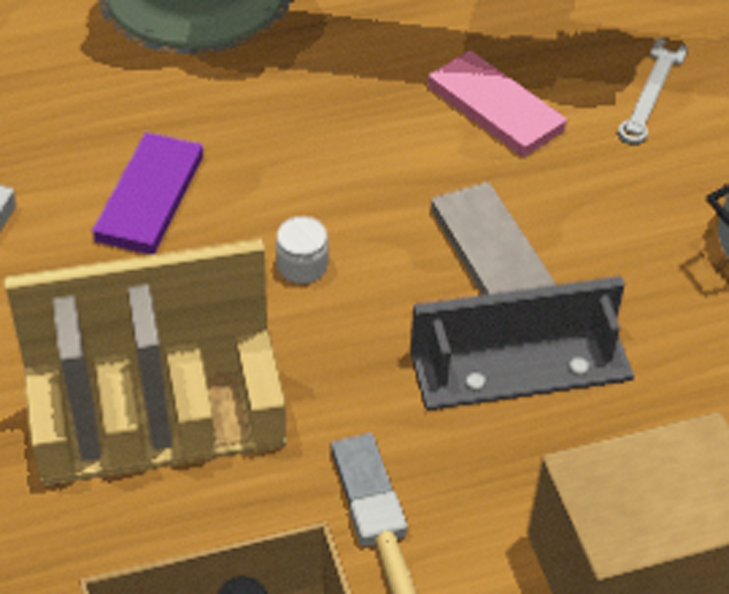

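Three slabs lie on the bench (top picture): grey at (250,250), pink at (214,321) and purple at (356,325). The grey one is the target: it is grey and its far end faces the stop at (261,216), and the enlarged crop confirms both. The empty bay is the left one (+y), with cork at top pixel (360,221). Next I'll take a close wrist view and check which tilts the arm can reach.

```bash
cat >> h.py <<'E'
def rot(yaw,tilt=0.,jaw=0.):
    """tool z = down, tilted by `tilt` towards heading yaw; jaw axis x: horizontal, perpendicular to heading (+jaw about tool z)"""
    c,s=np.cos(yaw),np.sin(yaw); h=np.array([c,s,0]); y=np.array([-s,c,0]); z=np.array([0,0,-1.])
    tz=np.sin(tilt)*h+np.cos(tilt)*z; tx=y; ty=np.cross(tz,tx)
    return (R.from_matrix(np.c_[tx,ty,tz])*R.from_euler('z',jaw)).as_rotvec()
E
python3 - <<'E'
from h import *
for j in (0,np.pi):
  movs=[]
  for t in range(60,-75,-15):
    for p in ([.43,.19,.02],[.5,.19,.09],[.58,.18,.15]):
        q=ik(p,rot(-.12,np.radians(t),j)); movs.append((t,p[0],None if q is None else np.round(q,2)))
  for m in movs: print(j,*m)
# over the stone
for j in (0,np.pi):
    if ik([.48,.19,.3],rot(0,0,j)) is not None: break
movep([.48,.19,.3],rot(0,0,j)); print(get_state()['q'])
f=cam('wrist'); save('w1.png',f['img'])
np.savez('w1.npz',T=f['T'],K=f['K'],D=f['D'])
ms=silhouettes('wrist','stone_mid'); print([(m['score'],m['centre']) for m in ms])
if ms:
    np.save('m1.npy',ms[0]['mask'])
for k in('stop','stone_foot','stone_mid'):
    for d in tip_of('wrist',k): print(k,d['score'],d['centre'],at_z(f,d['centre'],0 if k=='stop' else .009)[0].round(4))
ms=silhouettes('wrist','stop'); print([(m['score'],m['centre']) for m in ms])
E
```

```text
0 60 0.43 None
0 60 0.5 None
0 60 0.58 [ 0.39  0.44 -1.16 -1.02 -0.44  0.27]
0 45 0.43 None
0 45 0.5 [ 0.44  0.35 -1.15 -0.63 -0.38  0.42]
0 45 0.58 [ 0.34  0.25 -0.96 -0.37 -0.32  0.33]
0 30 0.43 [ 0.43  0.38 -1.12 -0.38 -0.26  0.49]
0 30 0.5 [ 0.36  0.26 -0.93 -0.09 -0.23  0.42]
0 30 0.58 [ 0.28  0.24 -0.71  0.13 -0.19  0.35]
0 15 0.43 [ 0.33  0.36 -0.9   0.08 -0.11  0.44]
0 15 0.5 [ 0.28  0.31 -0.68  0.34 -0.1   0.39]
0 15 0.58 [ 0.22  0.34 -0.44  0.54 -0.09  0.33]
0 0 0.43 [ 0.26  0.45 -0.66  0.47  0.    0.38]
0 0 0.5 [ 0.23  0.44 -0.42  0.71  0.    0.35]
0 0 0.58 [ 0.18  0.49 -0.15  0.92  0.    0.3 ]
0 -15 0.43 [ 0.2   0.6  -0.4   0.81  0.08  0.31]
0 -15 0.5 [ 0.18  0.61 -0.15  1.05  0.08  0.29]
0 -15 0.58 [0.15 0.69 0.16 1.29 0.07 0.26]
0 -30 0.43 [ 0.17  0.79 -0.14  1.14  0.14  0.25]
0 -30 0.5 [0.15 0.82 0.13 1.39 0.13 0.23]
0 -30 0.58 [0.12 0.92 0.51 1.67 0.12 0.21]
0 -45 0.43 [0.14 1.   0.13 1.47 0.18 0.19]
0 -45 0.5 [0.13 1.04 0.43 1.73 0.17 0.18]
0 -45 0.58 [0.1  1.23 0.99 2.1  0.16 0.16]
0 -60 0.43 [0.12 1.23 0.41 1.79 0.21 0.12]
0 -60 0.5 [0.11 1.3  0.78 2.09 0.2  0.12]

[... 1422 characters left out ...]
.23  0.99  2.1   0.16 -2.98]
3.141592653589793 -60 0.43 [ 0.12  1.23  0.41  1.79  0.21 -3.02]
3.141592653589793 -60 0.5 [ 0.11  1.3   0.78  2.09  0.2  -3.02]
3.141592653589793 -60 0.58 None
[ 2.34962026e-01  2.26045884e-01 -1.52422470e-01  1.19262729e+00
  2.82160898e-04  2.34175709e-01]
[(0.95, [49.7, 58.8]), (0.61, [397.4, 42.8]), (0.57, [321.5, 197.9])]
stop 0.88 [304.2, 274.3] [0.6036 0.1723 0.    ]
stone_foot 0.74 [24.0, 111.3] [ 0.3822 -0.1661  0.009 ]
stone_foot 0.68 [326.5, 252.7] [0.5666 0.2039 0.009 ]
stone_mid 0.91 [393.3, 24.9] [0.2923 0.2762 0.009 ]
stone_mid 0.67 [46.9, 60.6] [ 0.3269 -0.1236  0.009 ]
stone_mid 0.57 [322.6, 198.3] [0.4903 0.1981 0.009 ]
[(0.88, [302.4, 295.2])]
```

View pics/w1.png

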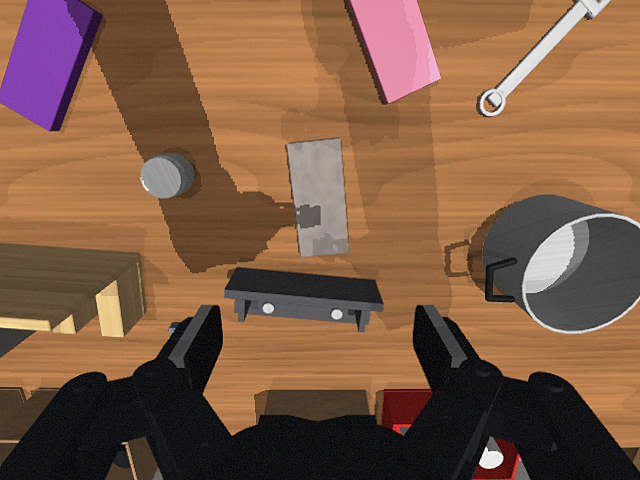

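Run:
```python
from h import *
f=cam('wrist'); print('cam',f['T'][:3,3].round(3),f['T'][:3,2].round(2))
ms=silhouettes('wrist','stone_mid'); m=min(ms,key=lambda m:abs(m['centre'][0]-321)+abs(m['centre'][1]-198))['mask'].astype(np.uint8)
c=max(cv2.findContours(m,0,1)[0],key=cv2.contourArea)[:,0]
for z in(.009,.018):
    P=at_z(f,c,z)[:,:2]; r=cv2.minAreaRect((P*1000).astype(np.float32)); print('stone z',z,r)
    print(cv2.boxPoints(r).round(1).tolist())
s=silhouettes('wrist','stop')[0]['mask']
cols=np.where(s.any(0))[0]; rows=s.argmax(0)[cols]
k=slice(8,-8); P=at_z(f,np.c_[cols,rows][k],0)[:,:2]
print('stop px',cols[[0,-1]],rows[[8,-8]],'ends',P[[0,-1]].round(4))
p=np.polyfit(P[:,1],P[:,0],1); print('face x=',p,'rms',np.std(P[:,0]-np.polyval(p,P[:,1])),'mid y',P[:,1].mean())
# same with the top camera
f=cam('top')
ms=silhouettes('top','stone_mid'); mm=min(ms,key=lambda m:abs(m['centre'][0]-250)+abs(m['centre'][1]-250)); m=mm['mask'].astype(np.uint8)
c=max(cv2.findContours(m,0,1)[0],key=cv2.contourArea)[:,0]; P=at_z(f,c,.018)[:,:2]; print('top',mm['centre'],cv2.minAreaRect((P*1000).astype(np.float32)))
for k,z in(('stop',0),('pad',.01),('rack',0)):
    for d in tip_of('top',k)[:2]: print(k,round(d['score'],2),at_z(f,d['centre'],z)[0].round(4))
```

```text
cam [0.395 0.191 0.443] [ 0.33 -0.   -0.94]
stone z 0.009 ((493.2856750488281, 193.56857299804688), (152.98699951171875, 68.546875), 5.132284164428711)
[[414.0, 220.89999389648438], [420.20001220703125, 152.60000610351562], [572.5, 166.3000030517578], [566.4000244140625, 234.5]]
stone z 0.018 ((491.2428894042969, 193.52471923828125), (149.8140411376953, 67.12521362304688), 5.1322784423828125)
[[413.6000061035156, 220.3000030517578], [419.6000061035156, 153.39999389648438], [568.9000244140625, 166.8000030517578], [562.7999877929688, 233.6999969482422]]
stop px [224 383] [276 282] ends [[0.6067 0.0679]
 [0.6128 0.2748]]
face x= [0.08391121 0.5876351 ] rms 0.0017526117947449316 mid y 0.17149504833215898
top [249.9, 258.3] ((475.59503173828125, 191.75706481933594), (127.18163299560547, 66.63646697998047), 6.3752641677856445)
stop 0.72 [0.5979 0.1659 0.    ]
stop 0.35 [0.3079 0.4456 0.    ]
pad 0.52 [ 0.6141 -0.1115  0.01  ]
pad 0.41 [ 0.5791 -0.4982  0.01  ]
rack 0.58 [ 0.6256 -0.1723  0.    ]
```

```bash
cat >> h.py <<'E'
STONE=np.array([.491,.1935]); YAW0=.09; YAW1=-.085
TIPBACK=.008
def tool_in_stone(s,a,tcpz):
    """TCP in stone frame relative to far lower edge E: (along -x distance, height); s = tip-centre distance behind mid"""
    # tip line centre = TCP - TIPBACK*tz ; tz=(sin a,-cos a)
    return np.array([-(.075+s)+TIPBACK*np.sin(a), tcpz])
def tip_pose(E,yaw,th,off,a):
    """stone pitched up by th about its far lower edge E (xyz)"""
    c,s=np.cos(th),np.sin(th); x,z=off
    xr=c*x+s*z; zr=-s*x+c*z
    h=np.array([np.cos(yaw),np.sin(yaw),0])
    return np.array(E)+xr*h+np.array([0,0,zr]), rot(yaw,a-th,0)
E
python3 - <<'E'
from h import *
img=cv2.imread('pics/w1.png').max(2); d=np.load('w1.npz'); f=dict(T=d['T'],K=d['K'],D=d['D'])
cols=np.arange(238,378,4); rows=[]
for c in cols: rows.append(258+np.argmax(img[258:300,c]<70))
P=at_z(f,np.c_[cols,rows],0); p=np.polyfit(P[:,1],P[:,0],1); print(rows,'face',p,'at y=.18',np.polyval(p,.18))
E0=np.r_[STONE+.075*np.array([np.cos(YAW0),np.sin(YAW0)]),.0]; print('E0',E0)
for adeg in (30,35,40,45):
  for s in (.02,.03,.04,.05):
    a=np.radians(adeg); tz=.002-.008*np.cos(a)+.011*np.sin(a); off=tool_in_stone(s,a,tz)
    for Ex in (.568,.575,.582):
      r=[]
      r.append(ik(*tip_pose(E0,YAW0,0,off,a)) is not None)
      E=np.array([Ex,.195,.001]); bad=[]
      for th in range(0,91,5):
        if ik(*tip_pose(E,YAW1,np.radians(th),off,a)) is None: bad.append(th)
      pos,ro=tip_pose(E,YAW1,np.pi/2,off,a); up=[ik(pos+[0,0,u],ro) is not None for u in (.02,.05,.08)]
      print(adeg,s,Ex,r,bad,up)
E
```

```text
[np.int64(268), np.int64(268), np.int64(268), np.int64(269), np.int64(269), np.int64(269), np.int64(270), np.int64(270), np.int64(271), np.int64(271), np.int64(271), np.int64(272), np.int64(272), np.int64(272), np.int64(273), np.int64(273), np.int64(273), np.int64(274), np.int64(274), np.int64(275), np.int64(275), np.int64(275), np.int64(276), np.int64(276), np.int64(276), np.int64(277), np.int64(277), np.int64(278), np.int64(278), np.int64(278), np.int64(279), np.int64(279), np.int64(279), np.int64(280), np.int64(280)] face [0.09989974 0.58545539] at y=.18 0.6034373395527964
E0 [0.56569645 0.20024089 0.        ]
30 0.02 0.568 [True] [85, 90] [False, False, False]
30 0.02 0.575 [True] [85, 90] [False, False, False]
30 0.02 0.582 [True] [80, 85, 90] [False, False, False]
30 0.03 0.568 [True] [85, 90] [False, False, False]
30 0.03 0.575 [True] [85, 90] [False, False, False]
30 0.03 0.582 [True] [80, 85, 90] [False, False, False]
30 0.04 0.568 [True] [85, 90] [False, False, False]
30 0.04 0.575 [True] [80, 85, 90] [False, False, False]
30 0.04 0.582 [True] [80, 85, 90] [False, False, Fa
[... 1227 characters left out ...]
 0.05 0.568 [False] [90] [False, False, False]
40 0.05 0.575 [False] [90] [False, False, False]
40 0.05 0.582 [False] [90] [False, False, False]
45 0.02 0.568 [False] [] [True, True, False]
45 0.02 0.575 [False] [] [True, False, False]
45 0.02 0.582 [False] [] [True, False, False]
45 0.03 0.568 [False] [] [True, True, False]
45 0.03 0.575 [False] [] [True, False, False]
45 0.03 0.582 [False] [] [False, False, False]
45 0.04 0.568 [False] [] [True, False, False]
45 0.04 0.575 [False] [] [True, False, False]
45 0.04 0.582 [False] [] [False, False, False]
45 0.05 0.568 [False] [] [True, False, False]
45 0.05 0.575 [False] [] [False, False, False]
45 0.05 0.582 [False] [90] [False, False, False]
```

Run:
```python
from h import *
E0=np.r_[STONE+.075*np.array([np.cos(YAW0),np.sin(YAW0)]),.0]
for adeg in (41,42,43,44):
  for s in (.01,.02,.03):
    a=np.radians(adeg); tz=.002-.008*np.cos(a)+.011*np.sin(a); off=tool_in_stone(s,a,tz)
    p0,r0=tip_pose(E0,YAW0,0,off,a)
    st=[ik(p0+[0,0,u],r0) is not None for u in (0,.03,.06)]
    for Ex in (.570,.576,.582):
     for yaw in (YAW0,0,YAW1):
      E=np.array([Ex,.198,.001]); ok=[th for th in range(0,95) if ik(*tip_pose(E,yaw,np.radians(th),off,a)) is not None]
      print(adeg,s,Ex,yaw,st,ok[0],ok[-1],len(ok))
```

```text
41 0.01 0.57 0.09 [True, True, True] 0 87 88
41 0.01 0.57 0 [True, True, True] 0 88 89
41 0.01 0.57 -0.085 [True, True, True] 0 89 90
41 0.01 0.576 0.09 [True, True, True] 0 87 88
41 0.01 0.576 0 [True, True, True] 0 87 88
41 0.01 0.576 -0.085 [True, True, True] 0 88 89
41 0.01 0.582 0.09 [True, True, True] 0 86 87
41 0.01 0.582 0 [True, True, True] 0 87 88
41 0.01 0.582 -0.085 [True, True, True] 0 87 88
41 0.02 0.57 0.09 [True, True, True] 0 87 88
41 0.02 0.57 0 [True, True, True] 0 88 89
41 0.02 0.57 -0.085 [True, True, True] 0 89 90
41 0.02 0.576 0.09 [True, True, True] 0 86 87
41 0.02 0.576 0 [True, True, True] 0 87 88
41 0.02 0.576 -0.085 [True, True, True] 0 88 89
41 0.02 0.582 0.09 [True, True, True] 0 86 87
41 0.02 0.582 0 [True, True, True] 0 86 87
41 0.02 0.582 -0.085 [True, True, True] 0 87 88
41 0.03 0.57 0.09 [True, True, True] 0 87 88Traceback (most recent call last):
  File "<stdin>", line 10, in <module>
ValueError: time passes only in moves, steps and waits
```

```bash
cat >> h.py <<'E'
YAW1=-.1
A=np.radians(42); S=.015; OFF=tool_in_stone(S,A,.004)
E0=np.r_[STONE+.075*np.array([np.cos(YAW0),np.sin(YAW0)]),.0]
E1=np.array([.572,.199,.001])
def st():
    s=get_state(); print('t',round(s['clock'],2),'p',np.round(s['position'],4),'F',np.round(s['contact_force'],1),'gap',round(s['finger_gap'],3)); return s
E
python3 - <<'E'
from h import *
st()
p,r=tip_pose(E0,YAW0,0,OFF,A)
movep(p+[0,0,.06],r); st()
print(move_l(p+[0,0,.01],.15)); st()
print(move_l(p,.04,until_force=8)); st()
grab(60); st()
f=cam('wrist'); save('w2.png',f['img'])
g=cam('scene'); save('s2.png',cv2.resize(g['img'][170:320,300:500],None,fx=3,fy=3))
E
```

```text
t 3.58 p [0.48 0.19 0.3 ] F [-1.1 -0.3  0.6] gap 1.001
t 5.29 p [0.4824 0.1929 0.0645] F [0.7 0.6 0.4] gap 1.001
False
t 5.78 p [0.4814 0.1926 0.0135] F [-0.3  0.2 -0.1] gap 0.996
False
t 6.17 p [0.4816 0.1927 0.0044] F [ 0.1 -0.9  0.8] gap 1.004
t 6.52 p [0.4814 0.1924 0.0048] F [-3.8 -1.   6.7] gap 0.755
```

View pics/w2.png

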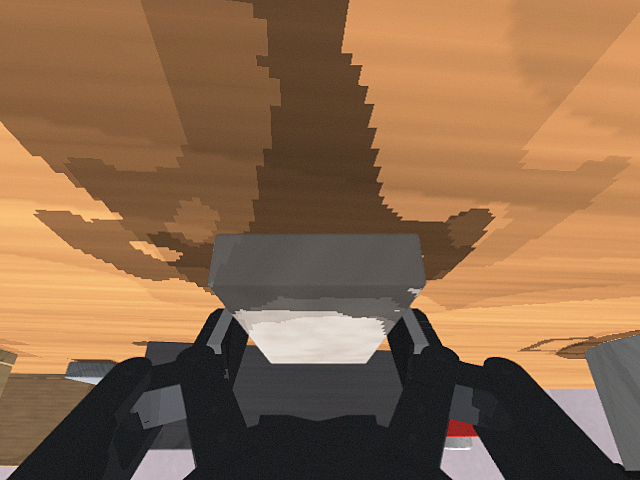

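The stone sits between the two pads, at (215,340) and (425,335), with its near end towards the camera. Gap 0.755 is about 65 mm, which matches the stone's width. Now I'll slide it a few mm, square it to the stop and tip it.

Run:
```python
from h import *
st()
p,r=tip_pose(E0+[0,0,.001],YAW0,np.radians(3),OFF,A); move_l(p,.05,rot=r)
p,r=tip_pose(E1,YAW1,np.radians(3),OFF,A); move_l(p,.06,rot=r); st()
for th in range(12,67,9):
    p,r=tip_pose(E1,YAW1,np.radians(th),OFF,A); move_l(p,.12,rot=r)
    F=get_state()['contact_force']
    if np.linalg.norm(F)>30: print('F!',th,F); break
st(); print('th',th)
f=cam('scene'); save('s3.png',cv2.resize(f['img'][150:340,270:500],None,fx=3,fy=3))
for k in('stone_foot','stone_mid'): print(k,[(d['score'],d['centre']) for d in tip_of('scene',k)])
h=lambda v:np.array([np.cos(YAW1)*v,np.sin(YAW1)*v,0])
t=np.radians(th); print('expect foot',proj(f,E1+h(.009*np.sin(t))+[0,0,.009*np.cos(t)]),'mid',proj(f,E1+h(.009*np.sin(t)-.075*np.cos(t))+[0,0,.009*np.cos(t)+.075*np.sin(t)]))
```

```text
t 6.62 p [0.4813 0.1924 0.0048] F [-3.5 -1.8  7. ] gap 0.759
t 7.33 p [0.4876 0.2082 0.0089] F [-0.6  1.6 -2.3] gap 0.754
t 10.02 p [0.5394 0.2022 0.0794] F [-1.6 -0.6  0.4] gap 0.756
th 66
stone_foot [(0.79, [255.5, 239.1]), (0.68, [378.4, 174.7]), (0.63, [405.3, 265.3]), (0.33, [172.3, 224.6]), (0.32, [237.3, 290.8])]
stone_mid [(0.77, [404.7, 236.0]), (0.7, [263.5, 220.4]), (0.69, [390.9, 185.7])]
expect foot [[404.45015153 264.74578118]] mid [[404.06424073 238.55018826]]
```

View pics/s3.png

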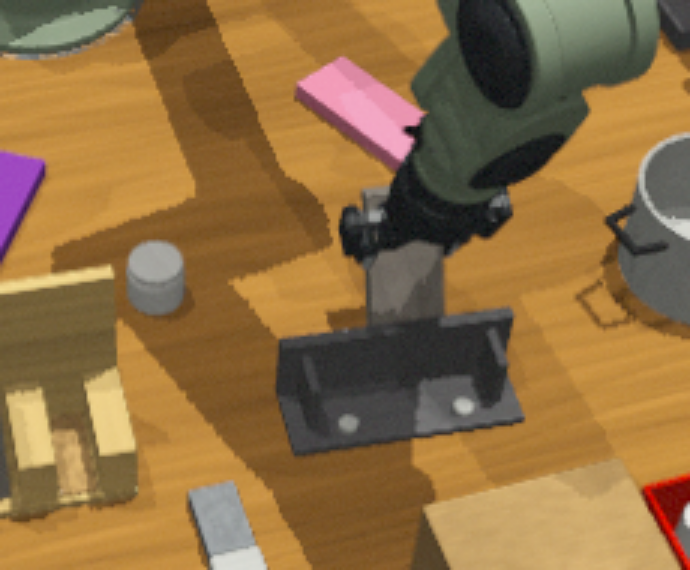

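The stone is tipped about 66° at the stop, and the network puts its foot at (405,265) against (404,265) expected. I'll go on to upright.

Run:
```python
from h import *
E=E1.copy()
for th in (75,82): move_l(*(lambda p,r:(p,.1,r))(*tip_pose(E,YAW1,np.radians(th),OFF,A)))
best=None
for th in (90,89.5,89,88.5,88,87.5,87,86):
    p,r=tip_pose(E,YAW1,np.radians(th),OFF,A)
    if ik(p,r) is not None and ik(p-[0,0,.004],r) is not None: break
print('th',th); move_l(p,.05,rot=r); st()
print(move_l(p-[0,0,.004],.01,until_force=4)); s=st()
print(s['q'], R.from_rotvec(s['eef_rot']).as_matrix()[:,2])
f=cam('scene'); save('s4.png',cv2.resize(f['img'][150:340,270:500],None,fx=3,fy=3))
for u in (.01,.02,.03): print(u,ik(np.array(s['position'])+[0,0,u],s['eef_rot']) is not None, ik(np.array(s['position'])+[0,0,u],rot(YAW1,np.radians(-45))) is not None)
```

```text
th 89.5
t 11.38 p [0.5757 0.1995 0.0869] F [1.9 0.7 6.7] gap 0.755
True
t 11.62 p [0.5754 0.1996 0.0869] F [2.5 0.  2.8] gap 0.757
[0.12810447 1.32856964 1.02418426 2.08048454 0.16832286 0.15542741] [-0.73234292  0.07458027 -0.67683945]
0.01 True True
0.02 False True
0.03 False True
```

View pics/s4.png

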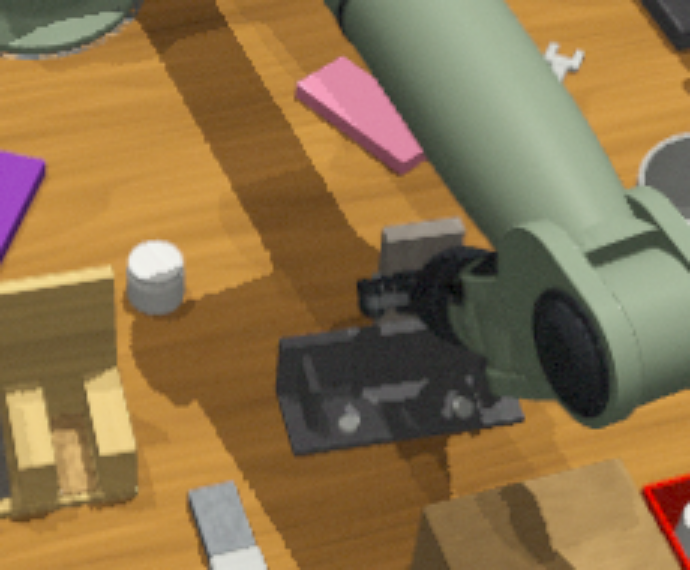

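Run:
```python
from h import *
s=st(); p=np.array(s['position'])
let_go(); sleep(.6); st()
for u,t in ((.012,-46),(.04,-42),(.075,-30),(.12,-12),(.2,0)):
    move_l(p+[0,0,u],.12,rot=rot(YAW1,np.radians(t)))
st()
# look from the robot's side with the wrist camera
movep([.55,.19,.33],rot(YAW1,0)); st()
f=cam('wrist'); save('w5.png',f['img']); np.savez('w5.npz',T=f['T'],K=f['K'],D=f['D'])
for k in('stone_foot','stone_mid'): print(k,[(d['score'],d['centre']) for d in tip_of('wrist',k)])
ms=silhouettes('wrist','stone_mid'); print([(m['score'],m['centre'],m['mask'].sum()) for m in ms])
g=cam('scene'); save('s5.png',cv2.resize(g['img'][150:340,270:500],None,fx=3,fy=3))
```

```text
t 11.67 p [0.5754 0.1996 0.0869] F [2.  0.1 4.5] gap 0.758
t 12.62 p [0.575  0.1989 0.0858] F [-0.1 -0.8 -0.2] gap 0.998
t 15.04 p [0.5752 0.1993 0.2853] F [-0.5  0.4  0.9] gap 0.999
t 15.36 p [0.5505 0.1898 0.3306] F [-0.4  0.2 -0.8] gap 0.999
stone_foot [(0.8, [328.2, 207.5]), (0.39, [41.8, 274.3])]
stone_mid [(0.87, [43.8, 26.6]), (0.73, [330.8, 221.6]), (0.4, [310.6, 217.8])]
[(0.77, [385.3, 9.3], np.int64(1490)), (0.73, [41.2, 43.0], np.int64(6291)), (0.69, [329.4, 226.2], np.int64(2531)), (0.64, [289.6, 249.5], np.int64(4964))]
```

View pics/w5.png

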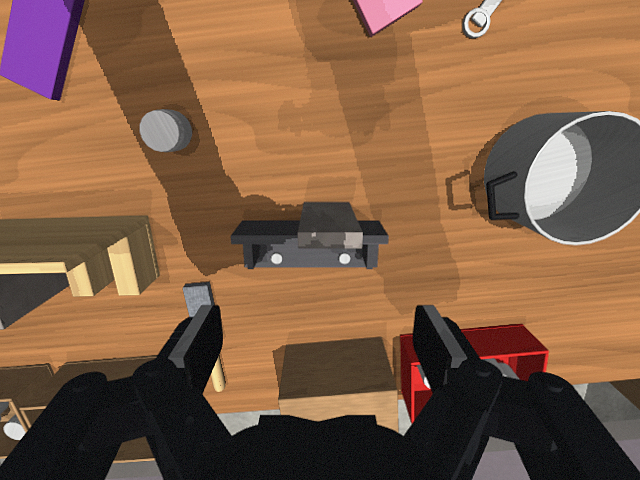

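The stone stands upright by itself in front of the stop. Its top face shows at columns 297–362, rows 232–248, and its front side above that. Next I'll locate the top face, then the rack bay from above.

Run:
```python
from h import *
d=np.load('w5.npz'); f=dict(T=d['T'],K=d['K'],D=d['D'])
print(proj(f,[[.572,.199,0],[.581,.198,.15]]))
h=np.array([np.cos(YAW1),np.sin(YAW1),0]); w=np.array([-h[1],h[0],0]); c=np.array([.572,.199,0])+.009*h
print('expected top corners',proj(f,[c+a*.009*h+b*.033*w+[0,0,.15] for a,b in((-1,-1),(-1,1),(1,1),(1,-1))]).round(1).tolist())
print('pts@.15',at_z(f,[(300,232),(358,234),(362,247),(297,244)],.15).round(4))
im=cv2.imread('pics/w5.png'); cv2.imwrite('pics/c5.png',cv2.resize(im[190:280,220:400],None,fx=4,fy=4,interpolation=cv2.INTER_CUBIC))
# view the rack from above, hanging back so that camera looks into bay
movep([.60,-.10,.40],rot(-.1,0)); g=cam('wrist'); save('w6.png',g['img']); np.savez('w6.npz',T=g['T'],K=g['K'],D=g['D'])
for k,z in(('pad',.01),('rack',0),('spare_a_mid',.085)):
    for e in tip_of('wrist',k)[:3]: print(k,round(e['score'],2),e['centre'],at_z(g,e['centre'],z)[0].round(4))
for m in silhouettes('wrist','pad'): print('pad mask',m['score'],m['centre'],m['mask'].sum())
st()
```

```text
[[324.83465759 198.76356979]
 [327.70333312 239.92615248]]
expected top corners [[295.1, 231.5], [360.7, 231.4], [359.9, 248.1], [295.5, 248.2]]
pts@.15 [[0.5698 0.171  0.15  ]
 [0.5777 0.229  0.15  ]
 [0.5922 0.2322 0.15  ]
 [0.5823 0.1665 0.15  ]]
pad 0.94 [313.8, 186.7] [ 0.613  -0.1051  0.01  ]
pad 0.35 [533.5, 146.9] [0.5847 0.2367 0.01  ]
rack 0.89 [267.6, 189.7] [ 0.6122 -0.1803  0.    ]
rack 0.16 [378.5, 274.0] [ 0.7801 -0.0076  0.    ]
spare_a_mid 0.93 [266.9, 201.3] [ 0.613  -0.1695  0.085 ]
pad mask 0.69 [313.6, 197.0] 600
t 17.02 p [ 0.6    -0.0987  0.3999] F [ 1.1 -0.2 -1.2] gap 0.999
```

View pics/c5.png

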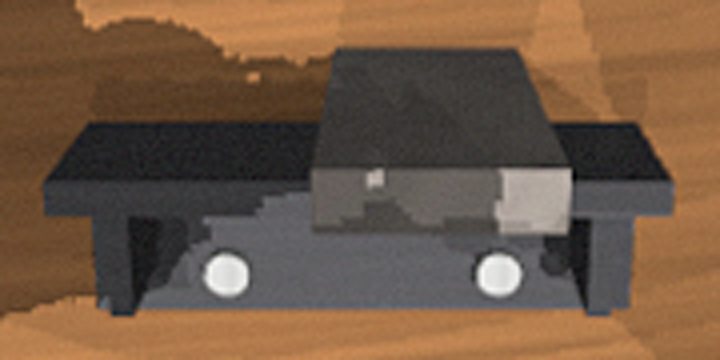

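View pics/w6.png

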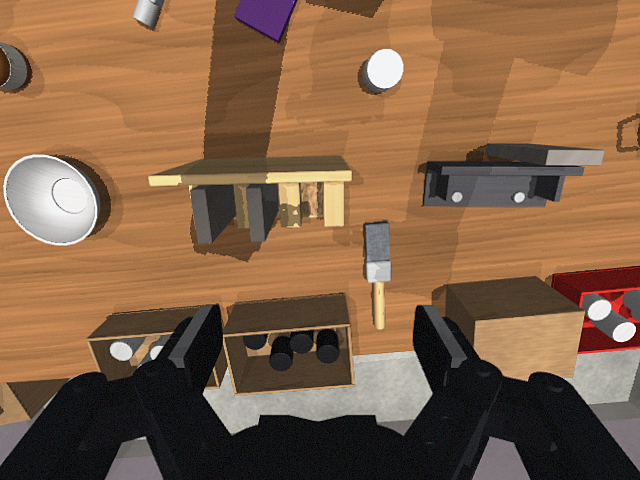

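Run:
```python
from h import *
d=np.load('w6.npz'); f=dict(T=d['T'],K=d['K'],D=d['D']); print('cam',f['T'][:3,3].round(3))
im=cv2.imread('pics/w6.png')[150:250,140:365]; im=cv2.resize(im,None,fx=3.5,fy=3.5,interpolation=cv2.INTER_CUBIC)
for i in range(0,225,25): cv2.putText(im,str(140+i),(int(i*3.5),8),0,.3,(255,255,255))
cv2.imwrite('pics/c6.png',im)
```

```text
cam [ 0.515 -0.09   0.543]
```

View pics/c6.png

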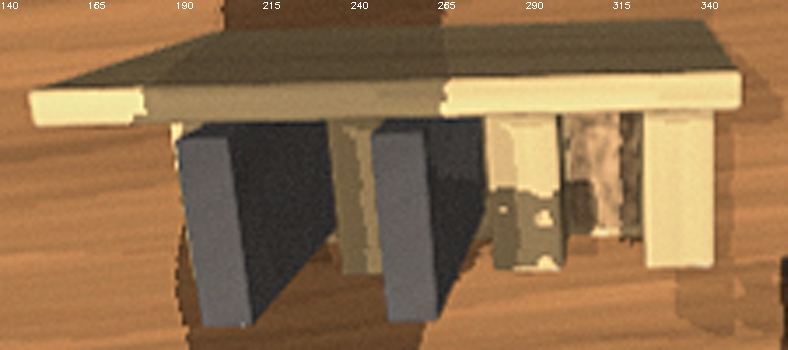

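Run:
```python
from h import *
from scipy.optimize import least_squares
d=np.load('w6.npz'); f=dict(T=d['T'],K=d['K'],D=d['D'])
uv=lambda L:np.array(L)/3.5+[140,150]
U=uv([(741,108),(37,126),(714,267),(646,267),(562,269),(497,270)])
X=np.array([(-.04,.111,.175),(-.04,-.111,.175),(.045,.111,.065),(.045,.081,.065),(.045,.047,.065),(.045,.017,.065)])
def W(p,X): return R.from_euler('z',p[2]).apply(X)+[p[0],p[1],0]
r=least_squares(lambda p:(proj(f,W(p,X))-U).ravel(),[.613,-.173,0]); print('rack',r.x.round(4),'res px',r.fun.reshape(-1,2).round(1).tolist())
print('pad',W(r.x,[[0,.064,.01]]), 'proj pad top centre',proj(f,W(r.x,[[0,.064,.013]])))
sp=at_z(f,uv([(373,132),(424,130),(437,321),(390,321)]),.16); print('mid spare top in rack',R.from_euler('z',-r.x[2]).apply(sp-[r.x[0],r.x[1],0]).round(4))
```

```text
rack [ 0.6122 -0.1715 -0.0748] res px [[0.7, 0.1], [-0.7, 0.0], [0.6, -0.4], [-0.3, 0.1], [0.7, 0.1], [-1.0, 0.3]]
pad [[ 0.61698953 -0.10771794  0.01      ]] proj pad top centre [[312.3854817  189.72749474]]
mid spare top in rack [[-0.0327 -0.0081  0.16  ]
 [-0.0329  0.0086  0.16  ]
 [ 0.0332  0.0079  0.16  ]
 [ 0.0328 -0.0083  0.16  ]]
```

Run:
```python
from h import *
RX,RY,RW=.6122,-.1715,-.0748
tgt=R.from_euler('z',RW).apply([.003,.0685,0])+[RX,RY,0]; print('target',tgt)
g=np.array([.581,.201]); 
movep([*g,.30],rot(-.1,0,np.pi/2)); print(get_state()['q'][5])
move_l([*g,.16],.15); print(move_l([*g,.129],.05,until_force=6)); st()
grab(60); s=st()
move_l([*g,.17],.06); st(); move_l([*g,.36],.15); st()
movep([*tgt[:2],.36],rot(RW,0,0)); s=st(); print(s['q'])
move_l([*tgt[:2],.235],.1); st()
f=cam('wrist'); save('w7.png',f['img']); np.savez('w7.npz',T=f['T'],K=f['K'],D=f['D'])
c=cam('scene'); np.savez('s7.npz',T=c['T'],K=c['K'],D=c['D']); save('s7.png',cv2.resize(c['img'][190:340,190:370],None,fx=4,fy=4,interpolation=cv2.INTER_CUBIC))
```

```text
target [ 0.62031063 -0.10341573  0.        ]
1.8834756102431063
False
t 20.67 p [0.5811 0.201  0.129 ] F [0.7 0.1 0.6] gap 0.997
t 21.29 p [0.5815 0.2011 0.1293] F [0.2 0.8 1.1] gap 0.195
t 22.12 p [0.5807 0.2009 0.1698] F [ 0.2 -0.9 -4. ] gap 0.197
t 23.54 p [0.5806 0.2009 0.359 ] F [-0.7 -0.2 -4.5] gap 0.196
t 25.36 p [ 0.6203 -0.1029  0.3599] F [ 0.2 -0.7 -4.6] gap 0.2
[-2.81859415e-01  4.43571900e-01  3.05659619e-01  1.43319882e+00
  2.31935629e-04 -2.07328633e-01]
t 26.76 p [ 0.6208 -0.1036  0.2358] F [ 0.5 -0.2 -4.1] gap 0.192
```

View pics/s7.png

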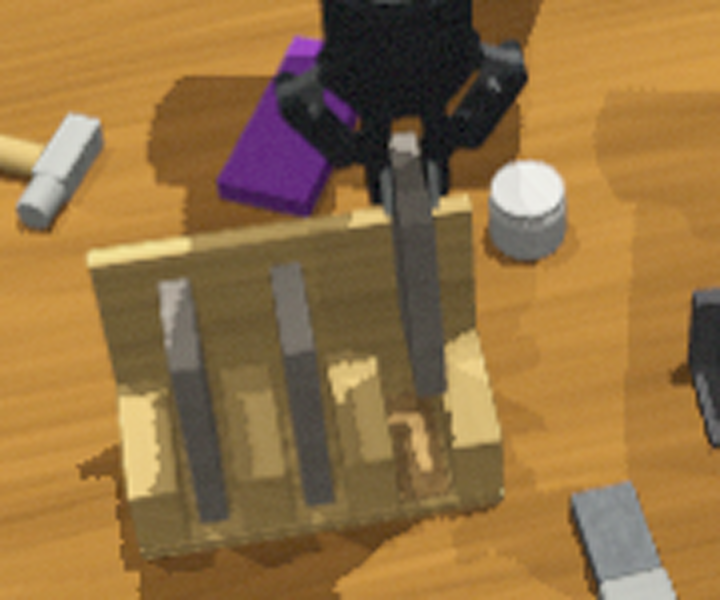

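The stone hangs upright in the grip, and its lower end at crop (430,395) is over the empty bay with its cork at (420,450). Now I'll lower it gently.

Run:
```python
from h import *
s=st(); t=np.array([.6203,-.1034])
hit=move_l([*t,.155],.08,until_force=10); print(hit); s=st()
if not hit:
    print(move_l([*t,.138],.02,until_force=4)); s=st()
if s['position'][2]<.147:
    let_go(); sleep(.3); st(); p=np.array(get_state()['position'])
    move_l(p+[0,0,.06],.05); move_l([p[0],p[1],.36],.15); st()
    movep([.55,-.10,.40],rot(-.075,0))
    f=cam('wrist'); np.savez('w8.npz',T=f['T'],K=f['K'],D=f['D']); save('w8.png',f['img'])
    im=cv2.resize(f['img'][150:330,150:400],None,fx=3.2,fy=3.2,interpolation=cv2.INTER_CUBIC); save('c8.png',im)
    H=lambda x,y,z:R.from_euler('z',-.0748).apply([x,y,z])+[.6122,-.1715,0]
    print('expected top corners (crop)',((proj(f,[H(.003+a*.033,.0685+b*.009,.163) for a,b in((-1,-1),(-1,1),(1,1),(1,-1))])-[150,150])*3.2).round().tolist())
```

```text
t 26.86 p [ 0.6207 -0.1036  0.2358] F [-0.2 -0.2 -3.9] gap 0.195
False
t 28.01 p [ 0.6208 -0.1036  0.1556] F [-0.1  0.  -3.9] gap 0.197
True
t 28.65 p [ 0.6201 -0.1034  0.142 ] F [-0.3  0.4  4.6] gap 0.197
t 29.62 p [ 0.6188 -0.103   0.1404] F [-0.1 -0.1  0.6] gap 1.002
t 32.19 p [ 0.6184 -0.1029  0.359 ] F [-0.6 -0.5 -0.5] gap 1.002
expected top corners (crop) [[515.0, 257.0], [564.0, 257.0], [562.0, 418.0], [516.0, 418.0]]
```

```bash
ls -la pics/c8.png
```

```text
-rw-r--r-- 1 agent agent 501655 Dec  5 01:06 pics/c8.png
```

View pics/c8.png

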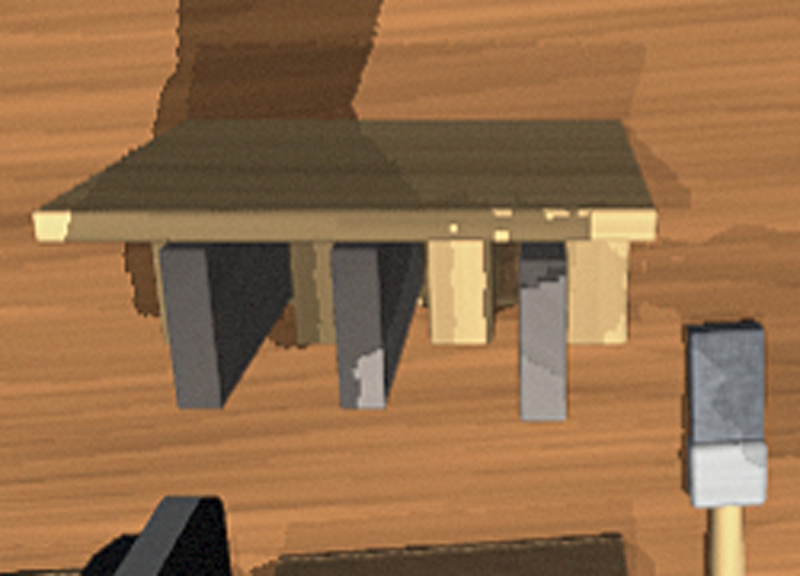

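The stone stands in the bay. Its top face spans crop columns 520–567 and rows about 260–420, where I expected 516–562 and 257–418. That puts it about 2 mm sideways and 1 mm towards the open side of my aim point, i.e. roughly +4 mm from the bay middle, well inside the 12 mm limit. The two spares, the brush and the rack look undisturbed.

Run:
```python
from h import *
f=cam('top')
for k,z in(('tin',0),('pot',0),('jar',0),('bowl',0),('hammer',0),('wrench',0),('spare_a_mid',.085)):
    print(k,[at_z(f,d['centre'],z)[0].round(3).tolist() for d in tip_of('top',k)[:1]])
st(); sign_off()
```

```text
tin [[0.78, -0.013, 0.0]]
pot [[0.558, 0.503, 0.0]]
jar [[0.4, -0.533, 0.0]]
bowl [[0.583, -0.495, 0.0]]
hammer [[0.253, -0.383, 0.0]]
wrench [[0.31, 0.444, 0.0]]
spare_a_mid []
t 33.06 p [ 0.5502 -0.1     0.3993] F [-0.3  0.3 -0.2] gap 0.994
the job is handed in; nothing more can be done
```

The grey stone is back in the rack's empty bay, standing on end and let go; I handed the job in at about 33 s of the 69 s. I gripped it across its width, tipped it upright at the stop with its foot on the bench and let go. I then took it again from above across its thickness and lowered it onto the cork pad.

**Last checks:**
- **Placement:** the stone touched the pad at the expected height (TCP at 0.142 m). It stands about 4 mm from the bay middle towards the open side (limit 12 mm) and about 6 mm sideways (limit 20 mm). I had aimed 4.5 mm sideways, away from the neighbouring stone. The wrist picture showed no visible tilt, but I did not measure the angle.
- **Robot:** it was clear of everything at hand-in, with contact force near zero.
- **Bystanders:** pot, jar, bowl, hammer and wrench came out within 8 mm of their first readings, which is about how far the networks' own readings vary.

**Checks that failed or disagreed:**
- **Tin:** in the last picture the network put it at (0.78, -0.01), against (0.455, 0.006) at the start. I take this as a false detection, because the arm never went near the tin and it was still in place in the picture taken over the rack just before lowering.
- **Spares:** the last network query for the other standing stones found nothing. The wrist picture just before showed both in place.
- **Brush:** I never measured its position, only saw it in the pictures.

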